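# Unlatch and open the gate of a sample holding bay

## Task

Two gated holding bays stand on the bench. Open the one that holds the beaker: lift its latch bar over the lip of its catch, swing the gate towards you until it stands wide open, about at a right angle, and let the bar drop back onto its rest. Keep the gate of the bay with the dishes shut.

Things in the scene. Friction and masses are not known exactly. Their poses are not given: they have to be found in the camera images.
- bay_beaker: Bay holding the beaker (94 tall, 100 to 140 mm behind the gate): open sheet metal box, 232 wide, 205 deep, walls 74 high, fixed, gate towards the robot. Origin on the bench under the middle of the gate; +x into the bay, +y to its left, z up. Gate hinge: vertical axis at x 0, y +104 mm, post 130 tall. Latch post with catch at x 0, y -104 mm; catch lip (robot side) 20 mm over the bar's underside.
- grip_beaker (a point): Middle of the thumb tab (30 long, 12 thick across the gate's plane, top 8 mm above this point) on the dark steel latch bar (12 thick, 16 high) lying along and above the gate's rods. Bar down: 119 mm over the bench, in the plane x = 0. 108 mm from the bar's pivot, 144 mm level from the gate's hinge axis. Both faces free for 45 mm either way; gate top rail 33 mm below the bar. Moves with the bar.
- bar_beaker (a joint): Latch bar of the beaker's bay, rad: 0 level (down, in its catch or on its rest), grows as its free right end is lifted about the pivot pin at the gate's left, up to 0.8; clear of the catch lip above 0.13 (grip point 14 mm up). Pivot pin at height 115 mm. About 0.12 kg; falls back by itself when let go.
- gate_beaker (a joint): Gate (grid of steel rods, 190 long, 74 high) of the beaker's bay, rad: 0 shut, grows as its free right end swings towards the robot about the left post (clockwise seen from above), up to 1.7. It stays where it is left; light friction (under 1 N at the grip point). About 0.03 of play while latched. It starts shut.
- gate_dishes (a joint): Gate of the other, identical bay, which holds two low round dishes; rad, 0 shut, grows as it opens towards the robot. It starts shut and must stay shut.

How it is judged (in metres and radians):
On the way:
1. the latch bar of the beaker's bay is lifted out of its catch while the gate is still shut or barely moved (value of joint bar_beaker above 0.11 rad and value of joint gate_beaker below 0.2 rad).
At the end, for the whole second after the job is handed in: the beaker's gate stands open by at least 1.05 rad (60 degrees) and is at rest, its bar has dropped back to within 0.06 rad of level, and the other bay's gate is shut (within 0.1 rad) (value of joint gate_beaker above 1.05 rad and value of joint bar_beaker below 0.06 rad and velocity of joint gate_beaker between -0.1 and 0.1 rad/s and value of joint gate_dishes below 0.1 rad); the robot touches nothing.
It fails at once if the gate of the bay with the dishes is opened by more than 0.1 rad (value of joint gate_dishes above 0.1 rad).
It also fails if it takes over 35 s, if anything falls off the work surface, if the arm or the gripper's body presses on something with over 40 N, if the wrist force passes 120 N, or if a joint passes its speed limit or range.

## Robot

A 6-joint arm with a two-finger parallel gripper is mounted at the origin on a cart in front of the work surface, level with it; the furniture and walls round the work are solid. World frame = base frame: x ahead of the robot, y to its left, z up, the work surface at z = 0. Lengths are in mm, angles in rad, forces in N, time in s.
With the tool pointing down it reaches from about 325 to 900 mm from the base axis. Payload 3.5 kg.
Tool frame: the origin (TCP) lies between the finger pads; the fingertips stand 8 mm ahead of it and the grasp point (between the pads) lies 11 mm behind it; x points along the fingers, z is the direction in which the jaws open and shut, and the axes are right-handed (so a half turn about x gives the same grasp; the last joint's range is limited). The gripper opens to 85 mm and grips with 20 to 120 N. Pads are 22 mm wide; open, the fingers measure 114 mm over their backs; the gripper's body (76 mm by 85 mm) begins 54 mm behind the grasp point. The pads swing forward as they close: fully open they stand 13 mm farther back than shut.
Start: joints at [-1.228, 0.276, -0.026, 1.268, 0, 1.467], TCP at [269.475, -563.919, 239.313] pointing down, gripper open.
Joint ranges: [-3.12, 3.12], [-0.85, 1.88], [-1.08, 1.24], [-1.95, 2.15], [-1.57, 1.53], [-3.14, 3.14]. Speed limits (rad/s): [2.57, 2.57, 3.14, 3.14, 3.14, 3.14].

## Interface

Orientations are given as a rotation vector (axis times angle).
In Python, from cell import observe, camera, hand_in, look_for, silhouettes, place_of gives the robot as it stands.
- The arm moves only by the tool step_arm, never from a script. Its argument "steps" is a list of rows, each an object with "xyz": the shift along the tool's x, y, z in mm, a list of three; "dr": the turn, a rotation vector about the tool's x, y, z in units of 8 degrees (1.0 is 8 degrees), a list of three; "fingers": the finger opening in mm, from 0 to 85.4. In form: [{"xyz": [x, y, z], "dr": [rx, ry, rz], "fingers": fingers}, ...]. A call has exactly 5 rows; each row is the pose to reach, as a shift and turn from the pose commanded when the call began, along the tool's axes at that moment; what a row does not reach only later rows make up. A row lasts 1/10 s, in which the tool goes at most 50 mm and 8.59 degrees, less where a joint would pass 70% of its speed; a pose out of reach is approached as far as the arm can. A call with a gripper value outside its range is refused whole. The fingers move at their own pace and stop on an object; the grip force is fixed at half the most. Time passes only in rows, so rows that repeat a pose let the fingers close, or fill a call up. It gives the time, the measured TCP pose, the force and the opening at its end, in the units of the state.
- observe(): the state, without advancing time (a new reading comes with each control period).
- camera(name): name is "scene" or "top" or "wrist"; returns a dict with "pixels" (400x640x3 uint8, blue, green, red), "z_map" (400x640 float32, mm along the optical axis (not along the pixel's ray), 0 where there is no reading), "fov_y" (degrees; the focal length in pixels is half the picture's height over the tangent of half this angle, whatever the lens; pixels are square), "cx", "cy" (the principal point, pixels), "R" (3x3) and "t" (3): a world point X has camera coordinates R X + t. Camera axes: x right, y down, z forward; pixel columns grow to the right and rows downward; lengths in mm; the calibration is good to about 2 mm. A picture is of the moment at which its call begins.
- hand_in(): hands the job in, once; it reports no verdict.
Trained networks look in a picture, given as the dict that the camera call returned (one of the last four; its "shot" number tells which), for a name from the list of things; names that differ only in an ending like _2 or _b are one class to them, and where a whole thing is asked for, a point or a joint stands for the part that bears it (a point fixed in the world has none). Each returns a list of dicts, best first, with "p" (0 to 1); they miss things now and then, are a little off and sometimes report something else, mostly with a low value. They report only what shows in the picture. A call takes as long as a camera call.
- look_for(picture, query): "position" ([x, y, z] in mm, in world coordinates, good to about 4 mm: the middle of the surface that is visible of it).
- silhouettes(picture, query): "mask" (400x640 bool, what is visible of it).
- place_of(picture, query): "position" ([x, y, z] in mm, in world coordinates, good to about 4 mm: a listed point, or the origin of a listed thing).
The state is a dict: "time_s": time; "joints": joint angles; "dq": joint speeds; "joint_torque": joint torques, N m; "tcp_pos": TCP position; "eef_rot": TCP orientation; "contact_force": force on the tool from outside, world axes, zero at the start; "ft_torque": the same for the moment, N m; "finger_gap": finger opening in mm.
Only numpy, scipy, OpenCV 4.12 (cv2) and the standard library are available. Lean on these libraries where they do the work, as an engineer would, in place of code of your own. Each camera call takes 0.05 s, during which the arm holds its last target.

## Working session

There is one attempt and no reset: what is moved stays moved. The work goes in short steps, Python scripts to look and compute and a tool call to move; the robot and the scene stay as the last step left them, time stands still between calls to the robot, and variables do not carry over. Pictures are saved under pics/ and viewed, and the job is handed in when it is done.

Besides the shell and the picture viewer there is one more tool, called as name([rows], argument=value, ...), one row to a line, values as JSON. step_arm: Moves the arm, as the interface text tells. Its arguments: {"type":"object","properties":{"steps":{"type":"array"}},"required":["steps"]}

```bash
mkdir -p pics; ls; python3 - <<'E'
from cell import *
import cv2,numpy as np
o=observe();print({k:np.round(v,3) for k,v in o.items()})
for n in ["scene","top"]:
    c=camera(n);cv2.imwrite(f"pics/{n}0.png",c["pixels"])
    for q in ["bay_beaker","grip_beaker","bar_beaker","gate_beaker","gate_dishes"]:
        try:
            print(n,q,"look",[(np.round(d["position"]),round(d["p"],2)) for d in look_for(c,q)][:3])
        except Exception as e: print(n,q,e)
        try:
            print(n,q,"place",[(np.round(d["position"]),round(d["p"],2),[k for k in d]) for d in place_of(c,q)][:3])
        except Exception as e: print(n,q,e)
print(observe()["time_s"])
E
```

```text
pics
{'time_s': np.float64(0.0), 'joints': array([-1.228,  0.277, -0.028,  1.268,  0.   ,  1.467]), 'dq': array([-0.   , -0.002, -0.001, -0.001, -0.001, -0.001]), 'joint_torque': array([-0.0000e+00, -4.4551e+01,  2.9521e+01,  1.7000e-02, -0.0000e+00,
       -0.0000e+00]), 'tcp_pos': array([ 269.23 , -563.188,  238.099]), 'eef_rot': array([ 0.876,  1.39 , -0.874]), 'contact_force': array([ 0.533, -0.502, -0.585]), 'ft_torque': array([ 0.021, -0.032, -0.041]), 'finger_gap': np.float64(85.348)}
scene bay_beaker look [(array([ 655., -228.,   36.]), 0.77), (array([ 579., -274.,  121.]), 0.74)]
scene bay_beaker place [(array([ 578., -254.,    0.]), 0.59, ['position', 'p'])]
scene grip_beaker look [(array([ 579., -273.,  122.]), 0.76)]
scene grip_beaker place [(array([ 588., -294.,  118.]), 0.8, ['position', 'p']), (array([ 582., -254.,   -1.]), 0.66, ['position', 'p'])]
scene bar_beaker look [(array([ 579., -274.,  118.]), 0.74)]
scene bar_beaker it knows: bay_beaker, grip_beaker
scene gate_beaker look [(array([ 580., -228.,   82.]), 0.75)]
scene gate_beaker it knows: bay_beaker, grip_beaker
scene gate_dishes look [(array([609., 258.,  82.]), 0.63)]
scene gate_dishes it knows: bay_beaker, grip_beaker
top bay_beaker look []
top bay_beaker place [(array([ 589., -251.,    0.]), 0.64, ['position', 'p'])]
top grip_beaker look [(array([ 580., -271.,  122.]), 0.81)]
top grip_beaker place [(array([ 588., -293.,  115.]), 0.94, ['position', 'p'])]
top bar_beaker look [(array([ 580., -273.,  122.]), 0.93)]
top bar_beaker it knows: bay_beaker, grip_beaker
top gate_beaker look [(array([ 579., -251.,  120.]), 0.83)]
top gate_beaker it knows: bay_beaker, grip_beaker
top gate_dishes look [(array([616., 237., 110.]), 0.68)]
top gate_dishes it knows: bay_beaker, grip_beaker
0.8
```

View pics/scene0.png

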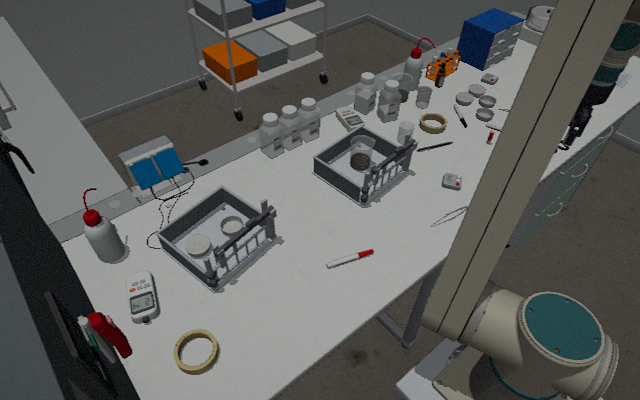

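View pics/top0.png

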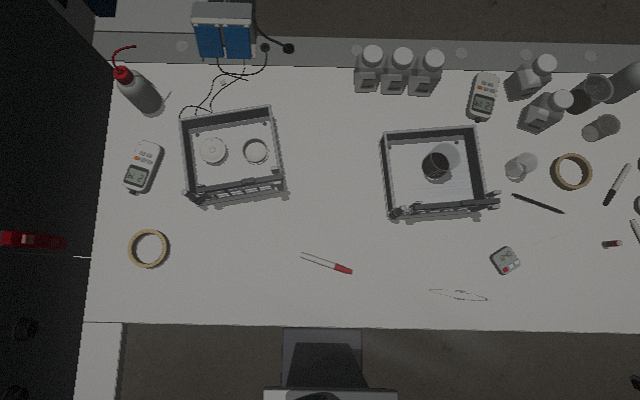

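The top view shows the beaker (437,165) in the right-hand bay, around (435,175), and the dishes in the left one, around (233,155). That agrees with the networks, which put the beaker's bay at about y = -250. Next I'll measure the bar's line and the tab.

```bash
cat > h.py <<'E'
from cell import *
import numpy as np,cv2
from scipy.spatial.transform import Rotation as Ro
def pts(c):
    h,w=c["z_map"].shape;f=h/2/np.tan(np.radians(c["fov_y"])/2)
    u,v=np.meshgrid(np.arange(w),np.arange(h));z=c["z_map"].astype(float)
    P=np.stack([(u-c["cx"])/f*z,(v-c["cy"])/f*z,z],-1)
    X=(P-np.array(c["t"]))@np.array(c["R"]); X[z<=0]=np.nan
    return X
E
python3 - <<'E'
from h import *
for n in ["top","scene"]:
    c=camera(n);X=pts(c)
    for q in ["bar_beaker","gate_beaker"]:
        m=silhouettes(c,q)[0]["mask"];A=X[m];A=A[np.isfinite(A).all(1)]
        A=A[(A[:,2]>60)&(A[:,2]<145)]
        d=cv2.fitLine(A[:,:2].astype(np.float32),cv2.DIST_HUBER,0,.01,.01).ravel()
        print(n,q,len(A),np.median(A,0).round(),d.round(3),"yaw",np.degrees(np.arctan2(d[1],d[0])))
        print(np.percentile(A[:,1],[0,2,50,98,100]).round(),np.percentile(A[:,2],[2,50,98]).round())
    # walls: points 65..80 high
    s=(X[...,2]>64)&(X[...,2]<84)&(X[...,1]<-100)&(X[...,1]>-420)&(X[...,0]>520)&(X[...,0]<840)
    B=X[s]; r=cv2.minAreaRect(B[:,:2].astype(np.float32));print(r)
    im=c["pixels"]
    f=200/np.tan(np.radians(c["fov_y"])/2);p=np.array(c["R"])@np.array([588,-250,100])+c["t"]
    u,v=int(f*p[0]/p[2]+c["cx"]),int(f*p[1]/p[2]+c["cy"])
    cv2.imwrite(f"pics/{n}z.png",cv2.resize(im[max(v-60,0):v+60,u-80:u+80],None,fx=5,fy=5,interpolation=2)); print(u,v)
E
```

```text
top bar_beaker 444 [ 583. -281.  122.] [ 1.04000e-01 -9.95000e-01  5.82572e+02 -2.74454e+02] yaw -84.01615
[-369. -364. -281. -180. -177.] [112. 122. 134.]
top gate_beaker 704 [ 581. -252.  121.] [ 1.09000e-01 -9.94000e-01  5.80065e+02 -2.59042e+02] yaw -83.75798
[-369. -362. -252. -149. -141.] [ 67. 121. 133.]
((676.4009399414062, -244.5494384765625), (213.00552368164062, 232.765380859375), 6.223017692565918)
443 202
scene bar_beaker 297 [ 580. -268.  123.] [ 9.40000e-02 -9.96000e-01  5.80281e+02 -2.69168e+02] yaw -84.59419
[-367. -358. -268. -176. -173.] [110. 123. 136.]
scene gate_beaker 612 [ 580. -233.  113.] [ 1.09000e-01 -9.94000e-01  5.78984e+02 -2.50731e+02] yaw -83.73108
[-369. -358. -233. -143. -139.] [ 63. 113. 135.]
((676.8593139648438, -244.11257934570312), (215.47914123535156, 236.3726806640625), 6.166755199432373)
387 162
```

```bash
python3 - <<'E'
from h import *
c=camera("wrist");cv2.imwrite("pics/w0.png",c["pixels"])
o=observe();R=Ro.from_rotvec(o["eef_rot"]).as_matrix();print(R.round(3),o["time_s"])
E
```

```text
[[-0.     0.902  0.431]
 [-0.     0.431 -0.902]
 [-1.    -0.     0.   ]] 1.15
```

View pics/topz.png

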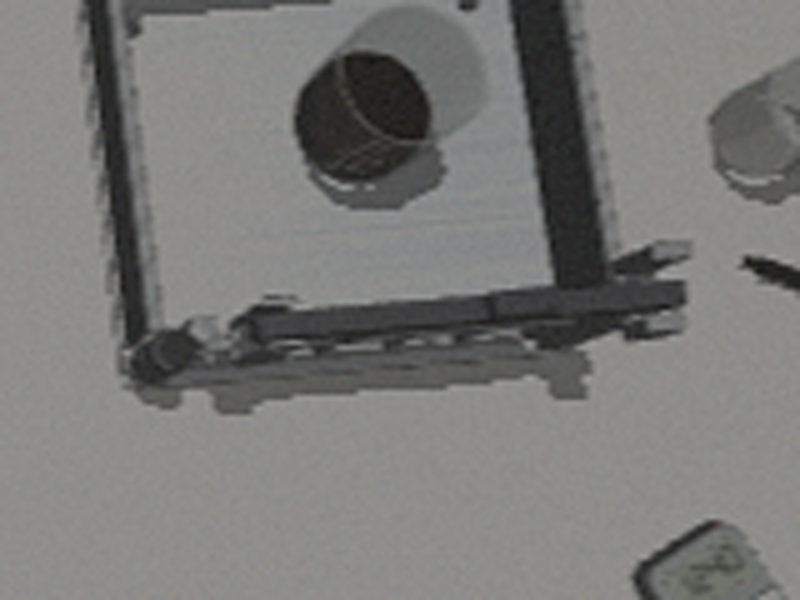

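View pics/scenez.png

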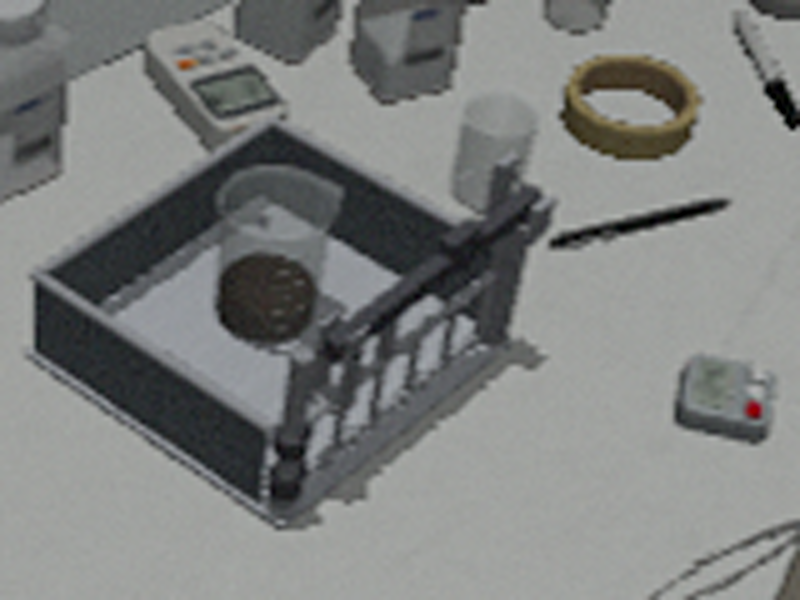

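The bay is yawed about +6.1°. The tab sits near (584,-293,119) and the hinge near (569,-150). I'll write a planner that turns gate and bar angles into tool-frame rows.

```bash
cat >> h.py <<'E'
import json,os
YAW=np.radians(6.1); G0=np.array([584,-293,119.]); HD=144.;PV=108.
def frame(zang):
    z=np.array([np.cos(zang),np.sin(zang),0]);x=np.array([0,0,-1.]);return np.stack([x,np.cross(z,x),z],1)
def Rz(a): return Ro.from_rotvec([0,0,a]).as_matrix()
def pose(g,b,up=0.,geo=None,tilt=1.0):
    """gate angle g, bar angle b -> TCP pos, R ; up: extra height"""
    G=G0 if geo is None else geo
    by=np.array([-np.sin(YAW),np.cos(YAW),0]);bx=np.array([np.cos(YAW),np.sin(YAW),0])
    hinge=G+by*HD
    # pivot 108 from grip, at height 115 (4 below)
    piv=G+by*PV; piv[2]=G[2]-4
    Rb=Ro.from_rotvec(-b*bx).as_matrix()
    grip=piv+Rb@(G-piv)
    R=Ro.from_rotvec(-b*tilt*bx).as_matrix()@frame(YAW)
    A=Rz(-g); grip=hinge+A@(grip-hinge); R=A@R
    return grip+R[:,0]*11+np.array([0,0,up]),R
def load():
    if os.path.exists("cmd.json"):
        d=json.load(open("cmd.json"));return np.array(d["p"]),np.array(d["R"])
    return np.array([269.475,-563.919,239.313]),frame(-1.228-1.467+np.pi/2)
def rel(p,R,base=None):
    p0,R0=base or load()
    return (R0.T@(p-p0)).round(1).tolist(),(np.degrees(Ro.from_matrix(R0.T@R).as_rotvec())/8).round(2).tolist()
def applied(xyz,dr):
    p0,R0=load();p=p0+R0@np.array(xyz);R=R0@Ro.from_rotvec(np.radians(np.array(dr)*8)).as_matrix()
    json.dump({"p":p.tolist(),"R":R.tolist()},open("cmd.json","w"))
    o=observe();Rm=Ro.from_rotvec(o["eef_rot"]).as_matrix()
    print("t",o["time_s"],"cmd",p.round(1),"meas",np.round(o["tcp_pos"],1),"rot err deg",np.degrees(Ro.from_matrix(R.T@Rm).as_rotvec()).round(2),"F",np.round(o["contact_force"],1),"gap",round(o["finger_gap"],1),"q",np.round(o["joints"],2))
E
python3 - <<'E'
from h import *
o=observe();R=Ro.from_rotvec(o["eef_rot"]).as_matrix();p,R0=load();print(np.degrees(Ro.from_matrix(R0.T@R).as_rotvec()))
print(rel(*pose(0,0,100)))
E
```

```text
[ 0.04506975 -0.00086714 -0.00090496]
([31.3, 400.7, -108.5], [-8.81, 0.0, 0.0])
```

step_arm([
  {"xyz": [0,40,-11],"dr": [-0.9,0,0],"fingers": 50},
  {"xyz": [0,80,-22],"dr": [-1.8,0,0],"fingers": 50},
  {"xyz": [0,120,-33],"dr": [-2.7,0,0],"fingers": 50},
  {"xyz": [0,160,-44],"dr": [-3.6,0,0],"fingers": 50},
  {"xyz": [0,200,-54],"dr": [-4.5,0,0],"fingers": 50},
])

```text
time_s: 1.65
tcp_pos: [427.7, -427.8, 239.5]
eef_rot: [0.385, 1.536, -0.386]
contact_force: [1.1, -1.1, -0.6]
finger_gap: 49.9
```

```bash
python3 - <<'E'
from h import *
applied([0,200,-54],[-4.5,0,0]);print(rel(*pose(0,0,100)))
E
```

```text
t 1.65 cmd [ 426.5 -428.8  239.3] meas [ 427.7 -427.8  239.5] rot err deg [-0.24 -0.02 -0.01] F [ 1.1 -1.1 -0.6] gap 49.9 q [-0.89  0.24 -0.07  1.26  0.    1.17]
([31.3, 194.4, 73.9], [-4.31, 0.0, 0.0])
```

step_arm([
  {"xyz": [6,39,15],"dr": [-0.87,0,0],"fingers": 50},
  {"xyz": [12,78,30],"dr": [-1.74,0,0],"fingers": 50},
  {"xyz": [18,117,45],"dr": [-2.6,0,0],"fingers": 50},
  {"xyz": [24,156,60],"dr": [-3.45,0,0],"fingers": 50},
  {"xyz": [31,194,74],"dr": [-4.3,0,0],"fingers": 50},
])

```text
time_s: 2.15
tcp_pos: [585.6, -292.4, 208.4]
eef_rot: [-0.086, 1.568, 0.085]
contact_force: [0.2, -0.8, -0.1]
finger_gap: 49.8
```

```bash
python3 - <<'E'
from h import *
applied([31,194,74],[-4.3,0,0]);
c=camera("wrist");cv2.imwrite("pics/w1.png",c["pixels"])
X=pts(c)
for q in ["grip_beaker"]:
    print([(d["position"],d["p"]) for d in place_of(c,q)],[(d["position"],d["p"]) for d in look_for(c,q)])
s=silhouettes(c,"bar_beaker")
if s:
    A=X[s[0]["mask"]];A=A[np.isfinite(A).all(1)];A=A[(A[:,2]>110)&(A[:,2]<140)]
    print(len(A),np.median(A,0));d=cv2.fitLine(A[:,:2].astype(np.float32),cv2.DIST_HUBER,0,.01,.01).ravel();print(d)
    T=A[A[:,2]>124.5]; print(len(T),T.mean(0),T.min(0),T.max(0)); print(np.percentile(A[:,2],[2,25,50,75,98]))
E
```

```text
t 2.15 cmd [ 583.9 -293.4  208.3] meas [ 585.6 -292.4  208.4] rot err deg [-0.25 -0.04 -0.03] F [ 0.2 -0.8 -0.1] gap 49.8 q [-0.56  0.34 -0.    1.23 -0.    0.9 ]
[([587.0, -293.7, 118.6], 0.56)] [([585.1, -256.7, 121.2], 0.71)]
5175 [ 581.38484056 -255.9486582   123.99759323]
[ 1.0572007e-01 -9.9439591e-01  5.8176483e+02 -2.6072415e+02]
1586 [ 582.64341769 -269.69140097  129.62739899] [ 568.45109814 -365.9794224   124.50049152] [ 596.72384741 -176.49793375  136.73617196]
[122.19226516 123.4534741  123.99759323 124.70054687 135.41104197]
```

View pics/w1.png

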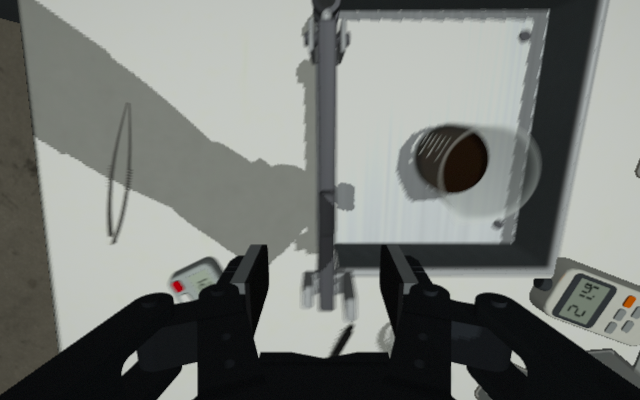

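The wrist view shows the bar as a vertical strip at column 327, centred between the jaws (columns 255 and 395). To find the tab, I'll check the height profile along the bar.

```bash
python3 - <<'E'
from h import *
c=camera("wrist");X=pts(c)
m=silhouettes(c,"bar_beaker")[0]["mask"];A=X[m&np.isfinite(X).all(-1)]
A=A[(A[:,2]>117)&(A[:,2]<140)]
for y in range(-370,-170,8):
    s=A[(A[:,1]>=y)&(A[:,1]<y+8)]
    if len(s): print(y,len(s),s[:,0].min().round(),s[:,0].max().round(),np.percentile(s[:,2],[10,50,90]).round(1))
f=200/np.tan(np.radians(c["fov_y"])/2)
for P in [(585,-278,127),(585,-293,127),(585,-308,127)]:
    p=np.array(c["R"])@P+c["t"];print(f*p[:2]/p[2]+[c["cx"],c["cy"]])
print(rel(*pose(0,0,0,np.array([585,-293,119.]))))
E
```

```text
Traceback (most recent call last):
IndexError: list index out of range
```

```bash
python3 - <<'E'
from h import *
c=camera("wrist");X=pts(c)
A=X[np.isfinite(X).all(-1)]
A=A[(A[:,2]>117)&(A[:,2]<140)&(abs(A[:,0]-(581.8-0.1063*(A[:,1]+260.7)))<14)]
for y in range(-380,-150,8):
    s=A[(A[:,1]>=y)&(A[:,1]<y+8)]
    if len(s): print(y,len(s),s[:,0].min().round(),s[:,0].max().round(),np.percentile(s[:,2],[10,50,90]).round(1))
f=200/np.tan(np.radians(c["fov_y"])/2)
for P in [(585,-278,127),(585,-293,127),(585,-308,127)]:
    p=np.array(c["R"])@P+c["t"];print(f*p[:2]/p[2]+[c["cx"],c["cy"]])
print(rel(*pose(0,0,0,np.array([585,-293,119.]))))
E
```

```text
-372 98 579.0 599.0 [122.8 123.7 124.8]
-364 229 578.0 604.0 [122.8 124.2 128.2]
-356 287 577.0 604.0 [122.4 124.2 128.1]
-348 231 584.0 605.0 [122.5 123.9 131.2]
-340 171 583.0 596.0 [122.8 123.8 124.6]
-332 179 583.0 595.0 [122.8 123.8 124.7]
-324 180 582.0 594.0 [123.  123.9 124.6]
-316 136 581.0 593.0 [122.9 124.  124.6]
-308 154 580.0 592.0 [133.1 134.5 135.4]
-300 206 580.0 591.0 [133.6 134.7 135.7]
-292 217 579.0 591.0 [133.3 134.7 135.8]
-284 285 578.0 590.0 [123.5 133.6 135.4]
-276 219 577.0 589.0 [122.8 123.8 124.8]
-268 217 576.0 588.0 [122.8 123.8 124.7]
-260 225 575.0 587.0 [122.9 123.8 124.7]
-252 234 574.0 586.0 [122.9 124.  124.8]
-244 244 573.0 586.0 [122.7 123.8 124.7]
-236 251 572.0 585.0 [122.8 123.9 124.7]
-228 252 572.0 584.0 [122.8 123.9 124.8]
-220 261 571.0 583.0 [122.8 123.9 124.8]
-212 277 570.0 583.0 [122.7 123.8 124.8]
-204 283 569.0 582.0 [122.7 123.9 124.8]
-196 471 560.0 585.0 [121.9 124.  128.8]
-188 636 560.0 588.0 [119.4 123.9 129. ]
-180 229 562.0 584.0 [122.7 124.3 129. ]
[329.57925987 190.05985284]
[327.15796097 211.80671227]
[324.81952347 232.80935324]
([100.3, 0.3, 1.1], [-0.01, 0.0, 0.0])
```

The tab is at y -309..-278, centred on (585,-293.5), which agrees with the estimate. Its top measures 134.5 mm, though, where the data imply 127. That doesn't affect the grip, because the tab and bar are the same thickness. Descending now.

step_arm([
  {"xyz": [20,0,0],"dr": [0,0,0],"fingers": 50},
  {"xyz": [45,0,0],"dr": [0,0,0],"fingers": 50},
  {"xyz": [70,0,0],"dr": [0,0,0],"fingers": 50},
  {"xyz": [90,0,0],"dr": [0,0,0],"fingers": 50},
  {"xyz": [98,0,0],"dr": [0,0,0],"fingers": 50},
])

```text
time_s: 3.0
tcp_pos: [581.8, -294.0, 108.2]
eef_rot: [-0.078, 1.572, 0.081]
contact_force: [-0.5, 0.3, -0.3]
finger_gap: 50.0
```

step_arm([
  {"xyz": [0,0,0],"dr": [0,0,0],"fingers": 30},
  {"xyz": [0,0,0],"dr": [0,0,0],"fingers": 10},
  {"xyz": [0,0,0],"dr": [0,0,0],"fingers": 5},
  {"xyz": [0,0,0],"dr": [0,0,0],"fingers": 5},
  {"xyz": [0,0,0],"dr": [0,0,0],"fingers": 5},
])

```text
time_s: 3.5
tcp_pos: [585.5, -294.6, 112.1]
eef_rot: [-0.083, 1.566, 0.079]
contact_force: [1.1, -1.1, 3.6]
finger_gap: 11.3
```

```bash
python3 - <<'E'
from h import *
applied([98,0,0],[0,0,0])
G=np.array([584,-293.4,121.])
for b in [.05,.1,.15,.2,.25]: print(b,rel(*pose(0,b,0,G)))
E
```

```text
t 3.5 cmd [ 583.9 -293.4  110.3] meas [ 585.5 -294.6  112.1] rot err deg [ 0.06 -0.16 -0.15] F [ 1.1 -1.1  3.6] gap 11.3 q [-0.56  0.41 -0.11  1.04 -0.    0.9 ]
0.05 ([-5.1, -0.2, 0.1], [-0.01, -0.0, -0.36])
0.1 ([-10.5, -0.2, 0.1], [-0.01, -0.0, -0.72])
0.15 ([-15.9, 0.2, 0.1], [-0.01, -0.0, -1.07])
0.2 ([-21.3, 0.8, 0.1], [-0.01, -0.0, -1.43])
0.25 ([-26.6, 1.6, 0.1], [-0.01, -0.0, -1.79])
```

step_arm([
  {"xyz": [-5,0,0],"dr": [0,0,-0.36],"fingers": 5},
  {"xyz": [-10.5,0,0],"dr": [0,0,-0.72],"fingers": 5},
  {"xyz": [-16,0,0],"dr": [0,0,-1.07],"fingers": 5},
  {"xyz": [-21,1,0],"dr": [0,0,-1.43],"fingers": 5},
  {"xyz": [-26.5,1.5,0],"dr": [0,0,-1.8],"fingers": 5},
])

```text
time_s: 4.0
tcp_pos: [585.1, -292.4, 138.3]
eef_rot: [-0.279, 1.544, -0.118]
contact_force: [1.0, 0.6, 1.8]
finger_gap: 11.2
```

```bash
python3 - <<'E'
from h import *
applied([-26.5,1.5,0],[0,0,-1.8])
c=camera("scene");cv2.imwrite("pics/s2.png",cv2.resize(c["pixels"][100:240,290:480],None,fx=4,fy=4))
G=np.array([584,-293.4,121.])
for g in [.1,.2,.3,.4,.5]: print(g,rel(*pose(g,.25,0,G)))
E
```

```text
t 4.0 cmd [ 583.8 -291.9  136.8] meas [ 585.1 -292.4  138.3] rot err deg [ 0.09 -0.13 -0.16] F [1.  0.6 1.8] gap 11.2 q [-0.47  0.32 -0.22  0.89 -0.21  0.98]
0.1 ([-0.3, 0.8, -14.1], [0.68, 0.17, 0.01])
0.2 ([-0.8, 2.8, -28.2], [1.37, 0.35, 0.01])
0.3 ([-1.7, 6.2, -42.0], [2.07, 0.53, 0.01])
0.4 ([-2.9, 10.9, -55.4], [2.76, 0.71, 0.01])
0.5 ([-4.5, 16.8, -68.2], [3.46, 0.88, 0.01])
```

View pics/s2.png

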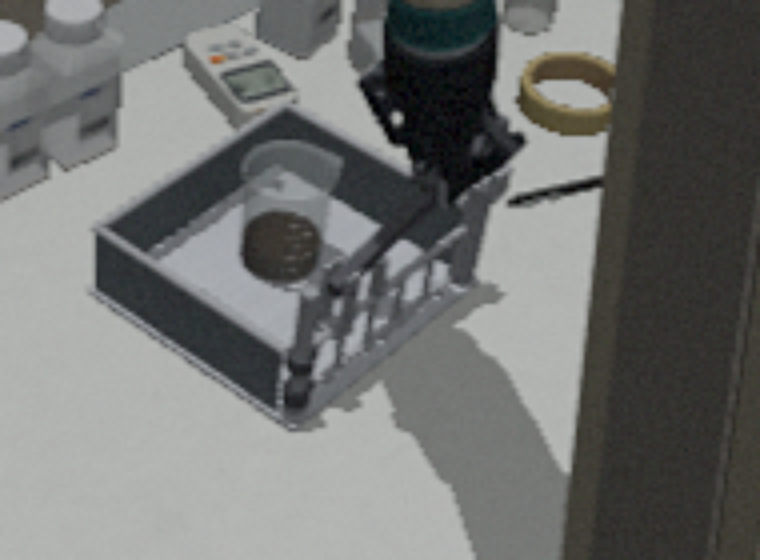

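The picture shows the bar rising from its pivot (335,280) to the gripper (430,190), clear of the catch, with the gate still shut. I'll start the swing.

step_arm([
  {"xyz": [-0.3,0.8,-14],"dr": [0.68,0.17,0],"fingers": 5},
  {"xyz": [-0.8,2.8,-28],"dr": [1.37,0.35,0],"fingers": 5},
  {"xyz": [-1.7,6.2,-42],"dr": [2.07,0.53,0],"fingers": 5},
  {"xyz": [-2.9,11,-55.5],"dr": [2.76,0.71,0],"fingers": 5},
  {"xyz": [-4.5,17,-68],"dr": [3.46,0.88,0],"fingers": 5},
])

```text
time_s: 4.55
tcp_pos: [515.0, -281.8, 137.8]
eef_rot: [0.119, 1.586, -0.508]
contact_force: [1.2, 0.1, 1.4]
finger_gap: 11.1
```

```bash
python3 - <<'E'
from h import *
applied([-4.5,17,-68],[3.46,.88,0])
G=np.array([584,-293.4,121.])
for g in [.6,.7,.8,.9,1.]: print(g,rel(*pose(g,.25,0,G)))
E
```

```text
t 4.55 cmd [ 514.3 -281.5  136.9] meas [ 515.  -281.8  137.8] rot err deg [ 0.29 -0.03  0.09] F [1.2 0.1 1.4] gap 11.1 q [-0.49  0.28 -0.27  1.   -0.25  1.47]
0.6 ([-0.1, 0.4, -14.3], [0.69, 0.18, 0.01])
0.7 ([-0.7, 2.5, -28.4], [1.38, 0.36, 0.01])
0.8 ([-1.6, 5.9, -42.2], [2.08, 0.54, 0.01])
0.9 ([-2.8, 10.6, -55.6], [2.77, 0.72, 0.01])
1.0 ([-4.3, 16.6, -68.4], [3.46, 0.89, 0.01])
```

Forces are low, so I'll continue.

step_arm([
  {"xyz": [-0.1,0.5,-14],"dr": [0.69,0.18,0],"fingers": 5},
  {"xyz": [-0.7,2.5,-28.5],"dr": [1.38,0.36,0],"fingers": 5},
  {"xyz": [-1.6,6,-42],"dr": [2.08,0.54,0],"fingers": 5},
  {"xyz": [-2.8,10.5,-55.5],"dr": [2.77,0.72,0],"fingers": 5},
  {"xyz": [-4.3,16.5,-68.5],"dr": [3.46,0.89,0],"fingers": 5},
])

```text
time_s: 5.05
tcp_pos: [458.8, -239.1, 137.5]
eef_rot: [0.525, 1.556, -0.89]
contact_force: [3.3, 1.3, 2.1]
finger_gap: 10.9
```

```bash
python3 - <<'E'
from h import *
applied([-4.3,16.5,-68.5],[3.46,.89,0])
G=np.array([584,-293.4,121.])
for g in [1.1,1.2,1.3,1.4,1.5]: print(g,rel(*pose(g,.25,0,G)))
E
```

```text
t 5.05 cmd [ 457.6 -239.5  136.9] meas [ 458.8 -239.1  137.5] rot err deg [0.27 0.03 0.21] F [3.3 1.3 2.1] gap 10.9 q [-0.48  0.24 -0.32  1.11 -0.23  2.  ]
1.1 ([-0.2, 0.8, -14.2], [0.7, 0.18, 0.0])
1.2 ([-0.8, 2.9, -28.2], [1.39, 0.36, 0.0])
1.3 ([-1.6, 6.3, -42.0], [2.09, 0.54, 0.0])
1.4 ([-2.9, 11.1, -55.4], [2.78, 0.72, 0.0])
1.5 ([-4.4, 17.1, -68.2], [3.47, 0.89, 0.0])
```

step_arm([
  {"xyz": [-0.2,0.8,-14],"dr": [0.7,0.18,0],"fingers": 5},
  {"xyz": [-0.8,3,-28],"dr": [1.39,0.36,0],"fingers": 5},
  {"xyz": [-1.6,6.3,-42],"dr": [2.09,0.54,0],"fingers": 5},
  {"xyz": [-2.9,11,-55.5],"dr": [2.78,0.72,0],"fingers": 5},
  {"xyz": [-4.4,17,-68],"dr": [3.47,0.89,0],"fingers": 5},
])

```text
time_s: 5.55
tcp_pos: [430.0, -174.9, 137.6]
eef_rot: [0.938, 1.448, -1.263]
contact_force: [2.5, 1.2, 1.1]
finger_gap: 11.2
```

```bash
python3 - <<'E'
from h import *
applied([-4.4,17,-68],[3.47,.89,0])
G=np.array([584,-293.4,121.])
for b in [.2,.15,.1,.05,.01]: print(b,rel(*pose(1.5,b,0,G)))
E
```

```text
t 5.55 cmd [ 428.6 -175.5  136.9] meas [ 430.  -174.9  137.6] rot err deg [0.23 0.12 0.17] F [2.5 1.2 1.1] gap 11.2 q [-0.44  0.22 -0.35  1.21 -0.14  2.54]
0.2 ([5.4, 0.4, -0.2], [0.0, 0.0, 0.36])
0.15 ([10.8, 1.2, -0.2], [0.0, 0.0, 0.72])
0.1 ([16.1, 2.2, -0.2], [0.0, 0.0, 1.08])
0.05 ([21.3, 3.5, -0.2], [0.0, 0.0, 1.44])
0.01 ([25.5, 4.7, -0.2], [0.0, 0.0, 1.72])
```

Now I'll lower the bar onto its rest.

step_arm([
  {"xyz": [5.5,0.4,0],"dr": [0,0,0.36],"fingers": 5},
  {"xyz": [11,1.2,0],"dr": [0,0,0.72],"fingers": 5},
  {"xyz": [16,2.2,0],"dr": [0,0,1.08],"fingers": 5},
  {"xyz": [21,3.5,0],"dr": [0,0,1.44],"fingers": 5},
  {"xyz": [25,4.7,0],"dr": [0,0,1.72],"fingers": 5},
])

```text
time_s: 6.05
tcp_pos: [427.8, -175.6, 111.8]
eef_rot: [1.074, 1.293, -1.082]
contact_force: [0.3, 0.7, 11.3]
finger_gap: 10.7
```

step_arm([
  {"xyz": [0,0,0],"dr": [0,0,0],"fingers": 5},
  {"xyz": [0,0,0],"dr": [0,0,0],"fingers": 20},
  {"xyz": [0,0,0],"dr": [0,0,0],"fingers": 35},
  {"xyz": [0,0,0],"dr": [0,0,0],"fingers": 50},
  {"xyz": [0,0,0],"dr": [0,0,0],"fingers": 50},
])

```text
time_s: 6.55
tcp_pos: [427.3, -175.9, 111.3]
eef_rot: [1.072, 1.295, -1.086]
contact_force: [-0.2, -0.2, -0.1]
finger_gap: 50.0
```

```bash
python3 - <<'E'
from h import *
applied([25,4.7,0],[0,0,1.72])
E
```

```text
t 6.55 cmd [ 427.  -175.8  111.6] meas [ 427.3 -175.9  111.3] rot err deg [ 0.04  0.03 -0.05] F [-0.2 -0.2 -0.1] gap 50.0 q [-0.53  0.1  -0.53  0.95 -0.01  2.44]
```

step_arm([
  {"xyz": [-25,0,0],"dr": [0,0,0],"fingers": 50},
  {"xyz": [-60,0,0],"dr": [0,0,0],"fingers": 50},
  {"xyz": [-95,0,0],"dr": [0,0,0],"fingers": 50},
  {"xyz": [-130,0,0],"dr": [0,0,0],"fingers": 50},
  {"xyz": [-150,0,0],"dr": [0,0,0],"fingers": 50},
])

```text
time_s: 7.05
tcp_pos: [430.0, -176.2, 264.6]
eef_rot: [1.072, 1.29, -1.084]
contact_force: [0.8, -0.4, 0.0]
finger_gap: 49.9
```

```bash
python3 - <<'E'
from h import *
applied([-150,0,0],[0,0,0])
for n in ["scene","top","wrist"]:
    c=camera(n);X=pts(c);cv2.imwrite(f"pics/{n}5.png",c["pixels"])
    print(n,[(np.round(d["position"]),round(d["p"],2)) for d in place_of(c,"grip_beaker")])
    for q in ["bar_beaker","gate_dishes"]:
        s=silhouettes(c,q)
        if not s: continue
        A=X[s[0]["mask"]];A=A[np.isfinite(A).all(1)];A=A[(A[:,2]>60)&(A[:,2]<150)]
        d=cv2.fitLine(A.astype(np.float32),cv2.DIST_HUBER,0,.01,.01).ravel();print(q,s[0]["p"],d.round(3),A.min(0).round(),A.max(0).round())
E
```

```text
t 7.05 cmd [ 428.5 -175.5  261.5] meas [ 430.  -176.2  264.6] rot err deg [ 0.03 -0.15  0.16] F [ 0.8 -0.4  0. ] gap 49.9 q [-0.52 -0.02 -0.31  1.28 -0.01  2.44]
scene [(array([ 431., -176.,  116.]), 0.71)]
bar_beaker 0.82 [ 9.85000e-01  1.71000e-01  7.00000e-03  4.38086e+02 -1.69257e+02
  1.21602e+02] [ 352. -195.  106.] [ 542. -149.  137.]
gate_dishes 0.74 [-2.03000e-01  9.65000e-01 -1.69000e-01  6.15865e+02  2.24932e+02
  1.13673e+02] [584. 125.  60.] [643. 352. 138.]
top [(array([ 430., -177.,  120.]), 0.59)]
bar_beaker 0.93 [ 9.84000e-01  1.76000e-01 -2.00000e-03  4.54668e+02 -1.70876e+02
  1.21111e+02] [ 352. -194.  107.] [ 543. -149.  134.]
wrist [(array([ 434., -175.,  120.]), 0.79)]
bar_beaker 0.64 [ 9.84000e-01  1.79000e-01 -5.00000e-03  4.65667e+02 -1.68045e+02
  1.24407e+02] [ 352. -194.  121.] [ 544. -148.  137.]
```

View pics/scene5.png

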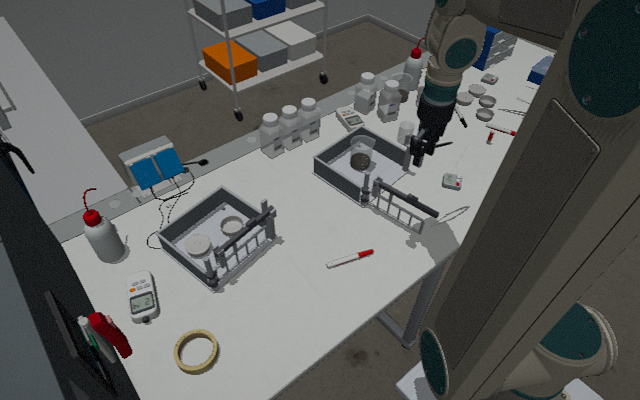

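View pics/wrist5.png

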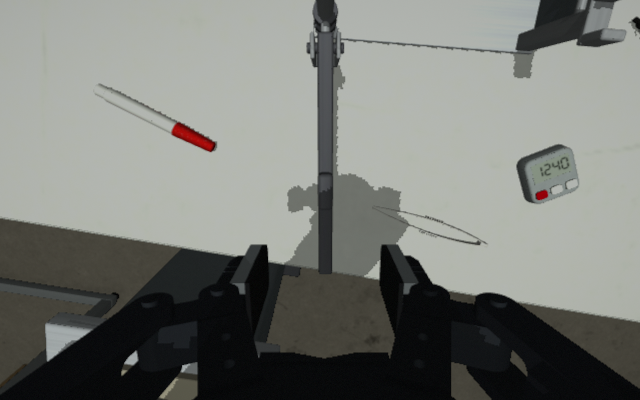

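The pictures show the beaker's gate swung out from its post at (365,190) to (435,215), with its bar level along the gate. The dishes' gate, around (240,240), is shut, and the gripper stands clear. I'll let the arm settle, then hand in.

step_arm([
  {"xyz": [0,0,0],"dr": [0,0,0],"fingers": 50},
  {"xyz": [0,0,0],"dr": [0,0,0],"fingers": 50},
  {"xyz": [0,0,0],"dr": [0,0,0],"fingers": 50},
  {"xyz": [0,0,0],"dr": [0,0,0],"fingers": 50},
  {"xyz": [0,0,0],"dr": [0,0,0],"fingers": 50},
])

```text
time_s: 8.15
tcp_pos: [428.9, -175.6, 261.6]
eef_rot: [1.072, 1.294, -1.086]
contact_force: [-0.2, -0.7, 1.2]
finger_gap: 49.7
```

```bash
python3 - <<'E'
from h import *
c=camera("top");X=pts(c);s=silhouettes(c,"bar_beaker")
A=X[s[0]["mask"]];A=A[np.isfinite(A).all(1)];A=A[(A[:,2]>60)&(A[:,2]<150)]
print(cv2.fitLine(A.astype(np.float32),cv2.DIST_HUBER,0,.01,.01).ravel().round(3));print(np.round(observe()["contact_force"],1))
print(hand_in())
E
```

```text
[ 9.85000e-01  1.73000e-01  1.00000e-03  4.53259e+02 -1.71074e+02
  1.20780e+02]
[-0.8  0.4 -0.2]
the job is handed in; nothing more can be done
None
```

The beaker's gate is open at about 1.5 rad and its latch bar is back down on its rest. I handed the job in at about 8.3 s; it reported no verdict.

I gripped the thumb tab and lifted the bar to about 0.25 rad with the gate still shut. I then swung the gate open, lowered the bar, let go and pulled the gripper up 150 mm.

**Last checks:**
- **Gate and bar:** the bar's direction hadn't changed between two views about a second apart. Its slope was within 0.01 rad of level.
- **Dishes' gate:** it looked shut in the last scene picture and was never approached. The line fitted to it there tilted, because it included its posts, so I relied on the picture.
- **Contact:** wrist force at hand-in was about 1 N with the gripper clear. The highest reading after any move was about 11 N, as the bar was set down.

**One disagreement:** the top of the tab measured about 134 mm over the bench, where the description implies 127 mm. It did not affect the grasp.

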